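Take the safety cap off the dough press

TASK

The dough press is about to be loaded, so take the red safety cap off its filler port and stand it upright in the steel tray. Press the cap down against its spring just until you feel it bottom, keep it down while you turn it anticlockwise to the green marks, then lift it out and set it down in the tray before letting go. Do not force it at any moment (the plastic catch breaks at about 40 N), and leave the jar, the round cutter and the paper packet where they are.

Things in the scene. Friction and masses are not known exactly. Their poses are not given: they have to be found in the camera images.
- cap_center (a point): Loose red safety cap (about 110 g, 73 mm tall), point on its axis half-way up, 36.5 mm above its underside; z up along its axis, x along fin and lugs. A disc 68 mm in diameter lies 35 to 43 mm above the underside, on a stem 28 mm in diameter. At the start it is locked in the port, held up by a spring plunger: about 7 N, rising 0.45 N per mm pressed.
- cap_grip (a point): Centre of the cap's upright grip fin: 56 mm long along x, 14 mm thick along y, 30 mm tall (43 to 73 mm above the cap's underside, standing on the disc), white line on its top. Pinch it from above across the 14 mm.
- cap_foot (a point): Centre of the cap's underside. Here two opposite steel lugs stick out of the stem along x: 55 mm over both tips, 8 mm wide, 6 mm thick. Locked, they sit behind teeth. Turning without pressing far enough, pressing on at the floor, turning on at the stop, or pulling before it is free overloads the catch: over 40 N between cap and press.
- port (a point): Centre of the port's rim, 138 mm above the table, on the fixed white dough press (190 x 150 mm, 100 mm tall, nozzle on its -x side). Steel collar 74 mm outside, 60 mm bore. Its x axis points to the green marks: cap x must lie along it (either way round) to come out. Red marks 60 degrees clockwise of green: the locked direction, where the fin points at the start within 2 degrees.
- port_catch (a point): Inside the port, on its axis, 11 mm under the rim. How far down the cap must go differs widely from start to start, unseen: 2.5 to 15.5 mm clears the teeth; a hard floor is always 2 mm below that and the force rises steeply there. On the floor or up to 1 mm above it the cap turns anticlockwise from above; free at 60 degrees, hard stop at about 67. Then it springs to 4 mm above its locked height; 30 mm of lift clears the port.
- tray_in (a point): Centre of the inner floor of the open steel tray (fixed; 170 mm along x, 130 mm along y, walls 3 mm thick and 16 mm tall over all; floor about 3 mm above the table).
- jar: Glass jar with a yellow lid, 60 mm in diameter, 85 mm tall, origin at the centre of its underside; leave alone.
- cutter: White round pastry cutter, a ring 74 mm in diameter, 28 mm tall, origin at the centre of its underside; leave alone.
- packet: Paper packet with a green band, 70 x 100 x 182 mm tall, origin at the centre of its underside; leave alone.
Not all that is in view belongs to the job. Of the things that look like the part that bears cap_center, the smallest one is meant. What is shaped like the part that bears tray_in but yellow is not meant.

How it is judged:
On the way, in this order (a step that is already met when the one before it is completed fails the run):
1. the cap is drawn up clear of the filler port (z of cap_center in the frame of port above 0.041 m), for 0.1 s.
2. the cap stands upright on the tray's floor while still held (z of cap_center in the frame of tray_in below 0.041 m and x of cap_center in the frame of tray_in between -0.075 and 0.075 m and y of cap_center in the frame of tray_in between -0.055 and 0.055 m and angle between cap_center's own z axis and vertical below 0.15 rad and contact force between the fingers and cap above 1 N), for 0.1 s.
At the end, for the whole second after the job is handed in: The cap stands upright (within 0.1 rad) on its foot on the tray's floor, its axis inside the tray (within 75 mm of its centre along x and 55 mm along y), released and at rest, with jar, cutter and packet where they stood (z of cap_center in the frame of tray_in between 0.033 and 0.04 m and x of cap_center in the frame of tray_in between -0.075 and 0.075 m and y of cap_center in the frame of tray_in between -0.055 and 0.055 m and angle between cap_center's own z axis and vertical below 0.1 rad and linear speed of cap below 0.02 m/s); the robot touches nothing.
It fails at once if the cap is forced down, up or round: more than 40 N between cap and press (contact force between cap and press above 40 N).
It fails at once if the jar, the cutter or the packet is moved by more than 15 mm (distance of any of jar, cutter, packet from where it was at the start of the episode above 0.015 m).
It also fails if it takes over 54 s, if anything falls off the work surface, if the arm or the gripper's body presses on something with over 40 N, if the wrist force passes 120 N, or if a joint passes its speed limit or range.

ROBOT

A 6-joint arm with a two-finger parallel gripper is mounted at the origin on the work surface. World frame = base frame: x ahead of the robot, y to its left, z up, the work surface at z = 0. Lengths are in m, angles in rad, forces in N, time in s.
With the tool pointing down it reaches from about 0.325 to 1 m from the base axis. Payload 5.1 kg.
Tool frame: the origin (TCP) lies on the centre line of the jaws, within the pads' length; the fingertips stand 19 mm ahead of it and the grasp point (between the pads) is the TCP; z points along the fingers, y is the direction in which the jaws open and shut (so a half turn about z gives the same grasp; the last joint's range is limited). The gripper opens to 85 mm and grips with 20 to 120 N. Pads are 22 mm wide; open, the fingers measure 114 mm over their backs; the gripper's body (76 mm by 85 mm) begins 54 mm behind the grasp point. The pads swing forward as they close: fully open they stand 13 mm farther back than shut.
Start: joints at [1.133, 0.124, 1.65, -0, 1.367, -0.083], TCP at [0.226, 0.609, 0.212] pointing down, gripper open.
Joint ranges: [-2.61, 2.61], [-1.02, 2.33], [0.03, 2.71], [-1.35, 4.49], [0.32, 2.68], [-2.91, 2.91]. Speed limits (rad/s): [2.57, 2.57, 3.14, 3.14, 3.14, 3.14].

INTERFACE

Orientations are given as a unit quaternion [w, x, y, z].
In Python, from plant import get_state, grab_frame, camera_info, sign_off gives the robot as it stands. The module is installed in compiled form; this text tells all that it offers.
- The arm moves only by the tool play_rows, never from a script. Its argument "deltas" is a list of rows, each a list of 6 numbers: the shift along the tool's x, y, z each as a share of 250 mm, from -1 to 1, then the turn, a rotation vector about the tool's x, y, z each as a share of pi rad, from -1 to 1. A call has 1 to 20 rows; each row is the pose to reach, as a shift and turn from the pose commanded when the call began, along the tool's axes at that moment, turning the shorter way round; what a row does not reach only later rows make up. A row lasts 1/10 s, in which the tool goes at most 50 mm and 8.59 degrees, less where a joint would pass 70% of its speed; a pose out of reach is approached as far as the arm can. A call with a number of a shift or a turn outside -1 to 1 is refused whole. A call with a gripper value outside its range is refused whole. "claw" is the closure, from 0 (fully open) to 1 (shut), set as the call begins (left out, the last holds). The fingers move at their own pace and stop on an object; "force" is the grip in N (left out, the last holds). Time passes only in rows, so rows that repeat a pose let the fingers close. It gives the time, the measured TCP pose, the force and the opening at its end, in the units of the state.
- get_state(): the state, without advancing time (a new reading comes with each control period).
- grab_frame(name): name is "scene" or "top"; returns the picture (480x640x3 uint8, red, green, blue); there is no depth.
- camera_info(name): a dict with "intrinsics" (3x3 intrinsics, pixels), "origin" and "rotation" of the camera in the world. Camera axes: x right, y down, z forward; pixel columns grow to the right and rows downward; lengths in m; the calibration is good to about 2 mm. A picture is of the moment at which its call begins. camera_info takes no time and is no camera call.
- sign_off(): hands the job in, once; it reports no verdict.
The state is a dict: "clock": time; "joint_pos": joint angles; "qd": joint speeds; "joint_torque": joint torques, N m; "tool_pos": TCP position; "tool_rot": TCP orientation; "wrist_force": force on the tool from outside, world axes, zero at the start; "torque": the same for the moment, N m; "grip_width": opening from 0.0 (shut) to 1.0 (fully open).
Only numpy, scipy, OpenCV 4.12 (cv2) and the standard library are available. Lean on these libraries where they do the work, as an engineer would, in place of code of your own. Each camera call takes 0.05 s, during which the arm holds its last target.

## Working session

There is one attempt and no reset: what is moved stays moved. The work goes in short steps, Python scripts to look and compute and a tool call to move; the robot and the scene stay as the last step left them, time stands still between calls to the robot, and variables do not carry over. Pictures are saved under pics/ and viewed, and the job is handed in when it is done.

Besides the shell and the picture viewer there is one more tool, called after "Emit:" as name(argument=value, ...), one argument or row to a line, values as JSON. play_rows: Moves the arm, as the interface text tells. Its arguments: {"type":"object","properties":{"deltas":{"type":"array"},"claw":{"type":"number"},"force":{"type":"number"}},"required":["deltas"]}

```bash
mkdir -p pics
python3 - <<'E'
from plant import *
import cv2,json
s=get_state();print(s)
for n in("scene","top"):
    im=grab_frame(n);cv2.imwrite(f"pics/{n}0.png",im[:,:,::-1]);c=camera_info(n);print(n,c)
E
```

```text
{'clock': 0.0, 'joint_pos': array([ 1.13342433e+00,  1.24515888e-01,  1.65170369e+00, -8.78382742e-06,
        1.36746231e+00, -8.26069276e-02]), 'qd': array([-0.00129583, -0.00091729,  0.00159   ,  0.00065997, -0.00024051,
        0.00092567]), 'joint_torque': array([-1.66364658e-03, -4.23617077e+01, -3.65450764e+01, -1.93016022e-04,
        7.08799489e-03, -1.13494613e-05]), 'tool_pos': array([0.22554602, 0.60891532, 0.21022852]), 'tool_rot': array([-2.64383749e-04,  1.76452814e-01,  9.84308546e-01, -1.01061444e-03]), 'wrist_force': array([-0.0747609 , -0.50184595,  0.05795342]), 'torque': array([ 0.00836389, -0.03015539, -0.04636269]), 'grip_width': 0.9958443937721134}
scene {'intrinsics': array([[614.78324919,   0.        , 315.61833205],
       [  0.        , 614.78324919, 236.09671722],
       [  0.        ,   0.        ,   1.        ]]), 'origin': array([ 1.69963616, -0.66392282,  0.99890034]), 'rotation': array([-0.43048911,  0.7641525 ,  0.4251096 , -0.22367813])}
top {'intrinsics': array([[562.3627573 ,   0.        , 323.89026327],
       [  0.        , 562.3627573 , 234.31414523],
       [  0.        ,   0.        ,   1.        ]]), 'origin': array([0.44951345, 0.05984944, 1.77718064]), 'rotation': array([-0.02726788,  0.70707112, -0.70593786,  0.03096178])}
```

View pics/scene0.png

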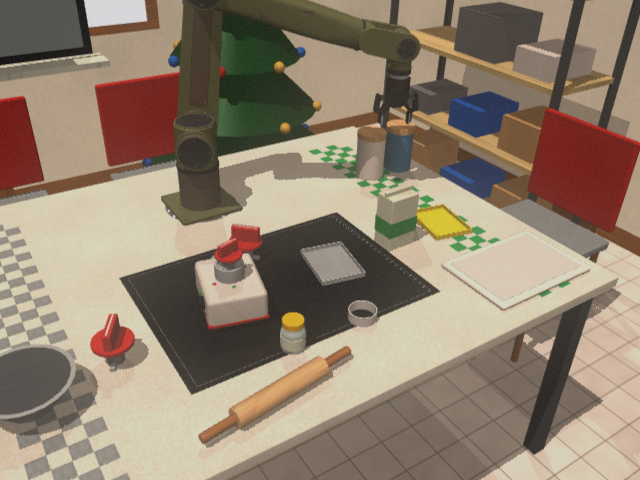

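View pics/top0.png

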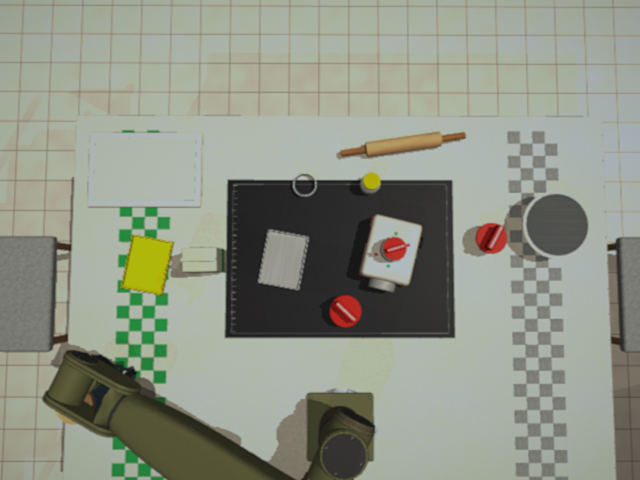

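The scene shows three red caps. In the top view they are at (394,249) on the press, (345,311) on the mat and (491,238) at the right. The grey tray is at (284,260), and the yellow one at (148,265) is not meant. The cap at (394,249) fits because it is in the port and the smallest. I'll confirm it in an enlarged crop and then measure.

```bash
cat > h.py <<'E'
import numpy as np,cv2
from scipy.spatial.transform import Rotation as R
from plant import *
def ray(n,uv):
    c=camera_info(n);q=c['rotation'];M=R.from_quat([q[1],q[2],q[3],q[0]]).as_matrix()
    d=np.linalg.inv(c['intrinsics'])@np.array([uv[0],uv[1],1.]);return np.array(c['origin']),M@d
def onz(n,uv,z):
    o,d=ray(n,uv);return o+d*(z-o[2])/d[2]
def proj(n,p):
    c=camera_info(n);q=c['rotation'];M=R.from_quat([q[1],q[2],q[3],q[0]]).as_matrix()
    x=c['intrinsics']@(M.T@(np.array(p)-c['origin']));return x[:2]/x[2]
E
python3 - <<'E'
from h import *
im=cv2.imread('pics/top0.png');im2=cv2.imread('pics/scene0.png')
a=cv2.resize(im[200:300,345:445],(400,400),interpolation=cv2.INTER_CUBIC)
b=cv2.resize(im2[220:330,185:285],(400,440),interpolation=cv2.INTER_CUBIC)[:400]
cv2.imwrite('pics/crop0.png',np.hstack([a,b]))
hsv=cv2.cvtColor(im,cv2.COLOR_BGR2HSV)
red=((hsv[...,0]<8)|(hsv[...,0]>172))&(hsv[...,1]>140)&(hsv[...,2]>80)
n,l,st,ce=cv2.connectedComponentsWithStats(red.astype(np.uint8))
for i in range(1,n):
    if st[i,4]>30: print('red',st[i],ce[i])
g=(hsv[...,0]>40)&(hsv[...,0]<85)&(hsv[...,1]>80)
n,l,st,ce=cv2.connectedComponentsWithStats(g.astype(np.uint8))
for i in range(1,n):
    if 355<ce[i][0]<430 and st[i,4]>1: print('green',st[i],ce[i],onz('top',ce[i],.1))
# tray
m=(im.min(2)>85).astype(np.uint8); 
sub=np.zeros_like(m);sub[222:300,250:318]=m[222:300,250:318]
cs,_=cv2.findContours(cv2.morphologyEx(sub,cv2.MORPH_CLOSE,np.ones((5,5))),0,2)
c=max(cs,key=cv2.contourArea);r=cv2.minAreaRect(c);print(r,cv2.boxPoints(r))
P=np.array([onz('top',p,.016) for p in cv2.boxPoints(r)]);print(P,P.mean(0),np.linalg.norm(np.diff(P,axis=0),axis=1))
E
```

```text
red [476 223  31  30 597] [490.60971524 237.87269682]
red [383 238  26  22 353] [394.0509915  248.39376771]
red [329 295  33  33 767] [345.18383312 310.77966102]
green [395 233   2   2   4] [395.5 233.5] [ 0.59082622 -0.16329036  0.1       ]
green [416 256   1   2   2] [416.  256.5] [ 0.5220301 -0.2239071  0.1      ]
green [387 265   3   2   5] [387.8 265.6] [ 0.49476573 -0.13944981  0.1       ]
((283.19696044921875, 258.9660949707031), (42.00666809082031, 54.87062454223633), 10.784297943115234) [[257.4311  281.98688]
 [267.69806 228.08536]
 [308.96283 235.94531]
 [298.69586 289.84683]]
[[0.44536522 0.2578021  0.016     ]
 [0.61424993 0.22742068 0.016     ]
 [0.58969731 0.09762649 0.016     ]
 [0.42113569 0.12901583 0.016     ]] [0.51761204 0.17796627 0.016     ] [0.17159568 0.13209604 0.17145935]
```

View pics/crop0.png

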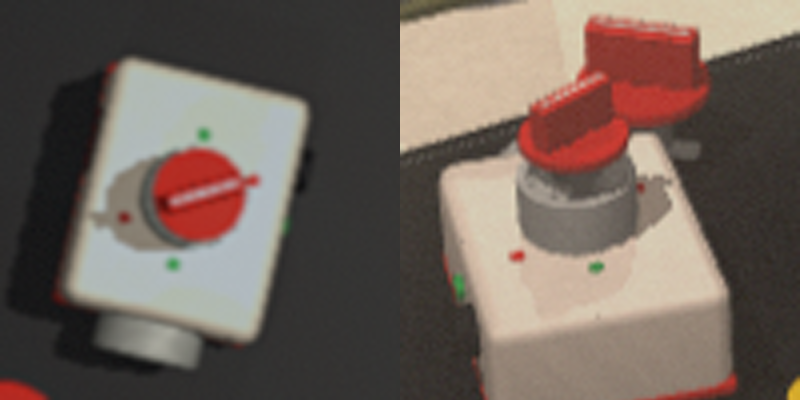

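Run:
```python
from h import *
im=cv2.imread('pics/top0.png');im2=cv2.imread('pics/scene0.png')
def tri(a,b):
    o1,d1=ray('top',a);o2,d2=ray('scene',b)
    A=np.stack([d1,-d2],1);t=np.linalg.lstsq(A,o2-o1,rcond=None)[0]
    p,q=o1+d1*t[0],o2+d2*t[1];return (p+q)/2,np.linalg.norm(p-q)
T=[(387.5,250.7),(404.5,246)];S=[(236.5,238.8),(218.3,246.3)]
for a,b in zip(T,S):print(tri(a,b))
# refine line in top: low saturation pixels within cap
sub=im[235:263,380:408].astype(int)
w=(sub.min(2)>90)
red=(sub[...,2]>80)&(sub[...,1]<sub[...,2]*0.85)
ys,xs=np.nonzero((sub[...,1]>80)&red)
print(len(xs))
hull=[]
for y in range(28):print(' '.join(f'{v:3d}' for v in sub[y,:,1]))
```

```text
(array([ 0.53471253, -0.12684397,  0.19361458]), np.float64(0.00217336512851531))
(array([ 0.5466403 , -0.17750034,  0.19490891]), np.float64(0.0038851157797177636))
93
185 186 185 185 186 186 187 187 187 188 187 187 182 179 177 173 172 180 186 187 187 186 186 186 185 186 185 185
186 186 186 186 187 188 187 186 180 179 182 172 155 147 155 163 165 170 176 183 187 188 187 185 185 186 186 185
186 187 186 187 188 186 178 166 148 144 145 125  97  84  86  90  98 111 131 156 174 183 187 187 187 186 185 185
186 186 180 173 173 167 142 113  90  80  80  65  50  44  41  40  46  55  70  97 127 157 178 187 187 186 185 185
174 170 154 135 126 119  99  73  53  44  42  41  41  43  43  42  43  42  42  48  67 101 149 179 187 187 186 186
139 135 125 107  94  85  72  55  45  42  43  45  44  45  45  46  44  45  45  42  42  58 107 153 180 187 187 186
124 119 106  93  87  71  53  46  45  44  43  45  46  44  45  45  45  46  47  45  44  44  64 108 153 179 188 188
124 111  92  84  76  55  45  43  45  45  44  44  44  45  44  45  45  46  46  47  45  43  42  61 110 162 185 184
121 100  86  81  65  45  44  44  45
[... 1504 characters left out ...]
  48  70 109 159 184 188 185
127 123 105  83  83  91  83  63  51  45  45  44  45  46  47  47  47  46  46  47  53  76 114 148 175 186 186 185
127 128 121 105  84  81  87  85  72  61  53  46  43  45  45  46  46  48  51  67  97 129 162 181 186 186 186 186
127 128 128 121 103  83  79  84  90  86  74  61  53  54  56  63  70  76  86 107 147 175 186 188 186 186 186 185
124 125 126 126 122 108  93  86  86  87  85  80  85  93  99 107 116 122 135 147 170 186 188 187 185 185 186 186
125 125 126 127 127 126 122 114 103  94  93 103 123 139 149 156 159 157 169 180 185 187 186 185 186 185 185 185
146 146 147 147 147 148 149 148 145 142 140 150 159 166 176 183 184 183 184 187 187 186 186 185 185 185 185 185
```

Confirmed: the small cap in the port, with its fin pointing at the red marks (top-view line about (388,250) to (401,246)). Next I'll compute the fin direction and the moves.

```bash
cat >> h.py <<'E'
def delta(pos,yaw_deg,s=None):
    s=s or get_state();q=s['tool_rot'];M=R.from_quat([q[1],q[2],q[3],q[0]]).as_matrix()
    y=np.radians(yaw_deg);x=np.array([np.cos(y),np.sin(y),0]);z=np.array([0,0,-1.]);T=np.stack([x,np.cross(z,x),z],1)
    d=M.T@(np.array(pos)-s['tool_pos'])/.25; r=R.from_matrix(M.T@T).as_rotvec()/np.pi
    print('t',round(s['clock'],2),'pos',s['tool_pos'].round(4),'yaw',np.degrees(np.arctan2(M[1,0],M[0,0])).round(2),'tilt',np.degrees(np.arccos(-M[2,2])).round(2),'F',s['wrist_force'].round(2),'T',s['torque'].round(2),'g',round(s['grip_width'],3))
    print('delta',d.round(4),r.round(4))
E
python3 - <<'E'
from h import *
a=onz('top',(388,249.9),.194);b=onz('top',(401,246.),.194);d=b-a;print('fin',np.degrees(np.arctan2(d[1],d[0])))
g1=onz('top',(395.5,233.5),.1);g2=onz('top',(387.8,265.6),.1);d=g1-g2;print('green',np.degrees(np.arctan2(d[1],d[0])),(g1+g2)/2)
r1=onz('top',(376,254.2),.1);print('red',r1,np.degrees(np.arctan2(*(r1-(g1+g2)/2)[1::-1])))
# disc at z~.164: red blob centroid
print('disc',onz('top',(394,248.6),.164),'finmid',onz('top',(395.6,248.0),.194))
for n,p in(('packet',(203,260)),):print(onz('top',p,.18))
delta((.541,-.152,.30),104.5)
E
```

```text
fin -73.24266849603926
green -13.938201184722907 [ 0.54279598 -0.15137008  0.1       ]
red [ 0.52870466 -0.10447232  0.1       ] 106.72388499701484
disc [ 0.54187113 -0.15006492  0.164     ] finmid [ 0.54185608 -0.15069301  0.194     ]
[0.50766846 0.39432589 0.18      ]
t 0.1 pos [0.2256 0.609  0.2104] yaw 159.67 tilt 0.11 F [-0.16 -0.35 -0.01] T [-0.02 -0.06  0.03] g 1.0
delta [-2.2406 -2.4165 -0.3543] [-6.000e-04  2.000e-04  3.065e-01]
```

Emit:
play_rows(
  deltas=[
    [-0.05, -0.05, -0.1, 0, 0, 0],
    [-0.15, -0.16, -0.22, 0, 0, 0],
    [-0.28, -0.3, -0.32, 0, 0, 0],
    [-0.41, -0.44, -0.36, 0, 0, 0],
    [-0.54, -0.58, -0.36, 0, 0, 0],
    [-0.67, -0.72, -0.36, 0, 0, 0],
    [-0.75, -0.81, -0.36, 0, 0, 0],
  ],
  claw=0.0,
  force=60,
)

```text
clock: 0.8
tool_pos: [0.3319, 0.3519, 0.3013]
tool_rot: [0.0, 0.177, 0.984, -0.0]
wrist_force: [0.2, -0.3, -0.8]
grip_width: 0.998
```

Emit:
play_rows(
  deltas=[
    [-0.12, -0.13, 0, 0, 0, 0],
    [-0.25, -0.27, 0, 0, 0, 0],
    [-0.38, -0.41, 0, 0, 0, 0],
    [-0.51, -0.55, 0, 0, 0, 0],
    [-0.64, -0.69, 0, 0, 0, 0],
    [-0.75, -0.81, 0, 0, 0, 0],
  ],
)

```text
clock: 1.4
tool_pos: [0.437, 0.0972, 0.3012]
tool_rot: [-0.0, 0.177, 0.984, -0.0]
wrist_force: [0.1, -0.4, 0.5]
grip_width: 0.999
```

```bash
python3 -c "
from h import *
delta((.542,-.151,.30),106.4)"
```

```text
t 1.4 pos [0.437  0.0972 0.3012] yaw 159.62 tilt 0.01 F [ 0.06 -0.39  0.48] T [ 0.05 -0.01  0.01] g 0.999
delta [-0.7396 -0.7844  0.0048] [-0.      0.      0.2957]
```

Emit:
play_rows(
  deltas=[
    [-0.12, -0.13, 0, 0, 0, 0.04],
    [-0.25, -0.27, 0, 0, 0, 0.085],
    [-0.38, -0.41, 0, 0, 0, 0.13],
    [-0.51, -0.55, 0, 0, 0, 0.175],
    [-0.64, -0.68, 0, 0, 0, 0.22],
    [-0.74, -0.784, 0.005, 0, 0, 0.26],
    [-0.74, -0.784, 0.005, 0, 0, 0.296],
    [-0.74, -0.784, 0.005, 0, 0, 0.296],
  ],
)

```text
clock: 2.2
tool_pos: [0.542, -0.1496, 0.2991]
tool_rot: [-0.001, 0.6, 0.8, -0.0]
wrist_force: [-0.9, -1.1, 0.1]
grip_width: 0.998
```

```bash
python3 -c "
from h import *
delta((.542,-.151,.188),106.4)
im=grab_frame('scene');cv2.imwrite('pics/s1.png',cv2.resize(im[140:340,120:360,::-1],(720,600)))"
```

```text
t 2.2 pos [ 0.542  -0.1496  0.2991] yaw 106.3 tilt 0.12 F [-0.86 -1.06  0.05] T [-0.03 -0.03 -0.01] g 0.998
delta [-0.0061 -0.0008  0.4444] [-0.0005 -0.0004 -0.0006]
```

View pics/s1.png

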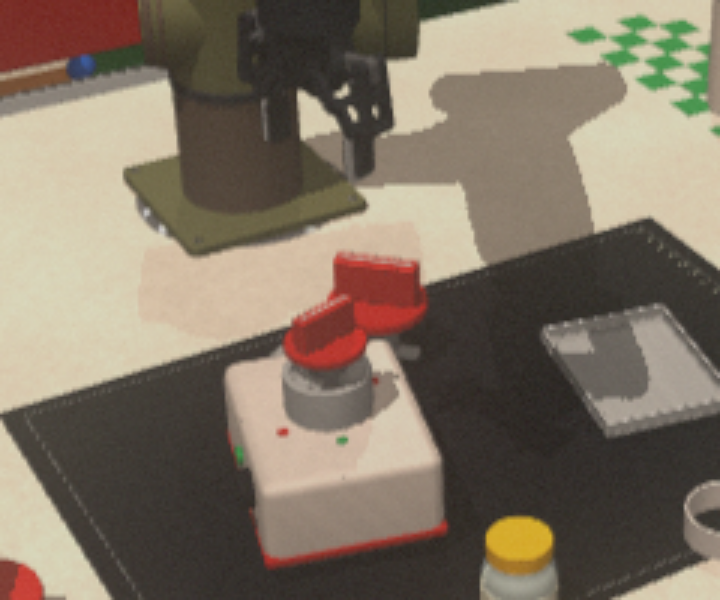

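The open gripper is above and in line with the cap. I'll descend now.

Emit:
play_rows(
  deltas=[
    [0, 0, 0.08, 0, 0, 0],
    [0, 0, 0.18, 0, 0, 0],
    [0, 0, 0.28, 0, 0, 0],
    [-0.005, 0, 0.36, 0, 0, 0],
    [-0.005, 0, 0.41, 0, 0, 0],
    [-0.005, 0, 0.43, 0, 0, 0],
    [-0.005, 0, 0.444, 0, 0, 0],
    [-0.005, 0, 0.444, 0, 0, 0],
  ],
)

```text
clock: 3.05
tool_pos: [0.5428, -0.1497, 0.1899]
tool_rot: [0.0, 0.599, 0.801, 0.0]
wrist_force: [0.4, -0.9, -0.2]
grip_width: 1.003
```

```bash
python3 -c "
from h import *
delta((.542,-.151,.188),106.4)
im=grab_frame('scene');im2=grab_frame('top');cv2.imwrite('pics/s2.png',np.hstack([cv2.resize(im[200:320,170:290,::-1],(400,400)),cv2.resize(im2[200:300,345:445,::-1],(400,400))]))"
```

```text
t 3.05 pos [ 0.5428 -0.1497  0.1899] yaw 106.44 tilt 0.05 F [ 0.41 -0.89 -0.15] T [-0.03 -0.03  0.03] g 1.003
delta [-0.004  -0.0046  0.0076] [0.0002 0.0002 0.0002]
```

View pics/s2.png

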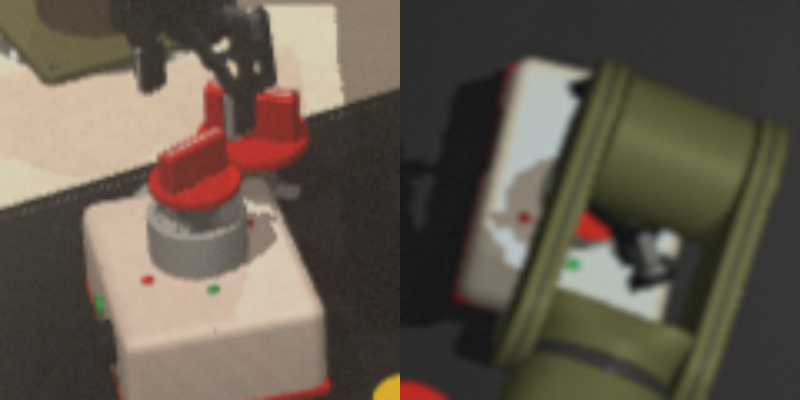

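```bash
python3 -c "
from h import *
s=get_state();p=s['tool_pos'];q=s['tool_rot'];M=R.from_quat([q[1],q[2],q[3],q[0]]).as_matrix()
print(M.round(3))
for k in(-.045,.045):
  for dz in (.019,.006):
    a=p+M[:,1]*k+M[:,2]*dz
    u=proj('scene',a);v=proj('top',a);print(a.round(3),u,(u-[170,200])*3.333,(v-[345,200])*4+[400,0])
u=proj('scene',(.542,-.151,.194));print(u,(u-[170,200])*3.333)
"
```

```text
[[-0.283  0.959  0.002]
 [ 0.959  0.283 -0.001]
 [-0.001  0.002 -1.   ]]
[ 0.5   -0.163  0.171] [217.10533507 243.81898482] [157.00208179 146.04867641] [615.5504182  252.41734836]
[ 0.5   -0.163  0.184] [216.78444563 239.3738845 ] [155.93255727 131.23315703] [618.07608581 251.87663227]
[ 0.586 -0.137  0.172] [242.16557757 257.66185918] [240.52787005 192.18697665] [578.96926208 131.81727088]
[ 0.586 -0.137  0.185] [241.95121028 253.13205307] [239.81338385 177.08913289] [581.18778406 130.30184978]
[228.36656002 242.73338663] [194.53574456 142.43037763]
```

```bash
python3 -c "
from h import *
M=R.from_quat([.17645,.9843,-.001,-.00026]).as_matrix()
p=np.array([.2255,.609,.2104])
im=cv2.imread('pics/scene0.png');x0,y0=350,40
o=cv2.resize(im[y0:y0+120,x0:x0+100],None,fx=5,fy=5,interpolation=cv2.INTER_CUBIC)
def dr(o,P,x0,y0,c):
    u=(proj('scene',P)-[x0,y0])*5+2;cv2.circle(o,tuple(int(v) for v in u),4,c,-1)
for k in(-.0425,0,.0425):
  dr(o,p+M[:,1]*k+M[:,2]*.006,x0,y0,(0,0,255));dr(o,p+M[:,1]*k+M[:,2]*(-.054),x0,y0,(0,255,255))
cv2.imwrite('pics/chk0.png',o)
"
python3 - <<'E'
from h import *
im=grab_frame('scene')[:,:,::-1].copy();cv2.imwrite('pics/s3full.png',im)
s=get_state();p=s['tool_pos'];q=s['tool_rot'];M=R.from_quat([q[1],q[2],q[3],q[0]]).as_matrix()
x0,y0=170,170
o=cv2.resize(im[y0:y0+110,x0:x0+110],None,fx=5,fy=5,interpolation=cv2.INTER_CUBIC)
for k in(-.0425,0,.0425):
  for d,c in((.006,(0,0,255)),(-.054,(0,255,255))):
    u=(proj('scene',p+M[:,1]*k+M[:,2]*d)-[x0,y0])*5+2;cv2.circle(o,tuple(int(v) for v in u),4,c,-1)
cv2.imwrite('pics/chk1.png',o)
E
```

```text
(no output)
```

View pics/chk0.png

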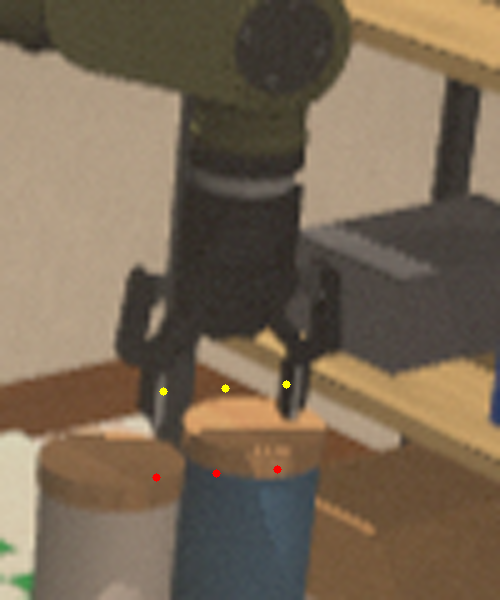

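View pics/chk1.png

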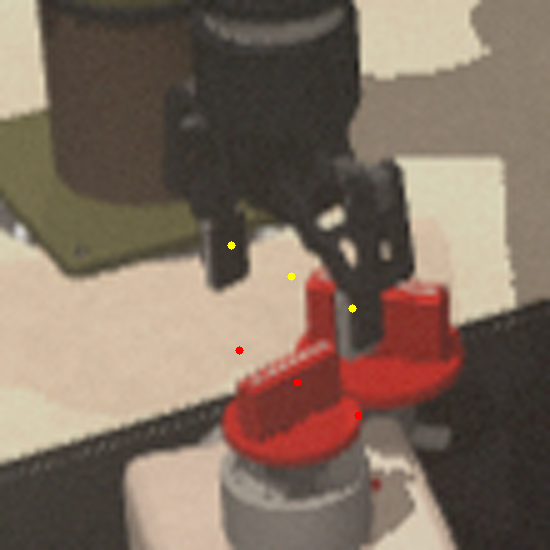

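The fingertips look about 38 mm higher in the scene view than the state and the documented geometry predict: seen at crop (228,280)/(360,350), projected at (239,350)/(358,415). A gentle close here will settle it, because it either holds the fin or shuts on air.

Emit:
play_rows(
  deltas=[
    [0, 0, 0, 0, 0, 0],
    [0, 0, 0, 0, 0, 0],
    [0, 0, 0, 0, 0, 0],
    [0, 0, 0, 0, 0, 0],
    [0, 0, 0, 0, 0, 0],
    [0, 0, 0, 0, 0, 0],
  ],
  claw=0.6,
  force=20,
)

```text
clock: 3.8
tool_pos: [0.5425, -0.1498, 0.1892]
tool_rot: [-0.0, 0.599, 0.801, -0.0]
wrist_force: [-0.4, 0.3, 0.2]
grip_width: 0.399
```

```bash
python3 -c "
from h import *
delta((.542,-.151,.188),106.4)
im=grab_frame('scene');im2=grab_frame('top');cv2.imwrite('pics/s4.png',np.hstack([cv2.resize(im[180:300,170:290,::-1],(400,400)),cv2.resize(im2[200:300,345:445,::-1],(400,400))]))"
```

```text
t 3.8 pos [ 0.5425 -0.1498  0.1892] yaw 106.39 tilt 0.01 F [-0.38  0.28  0.24] T [ 0.04 -0.06  0.01] g 0.399
delta [-0.004  -0.0032  0.0049] [-0.     -0.     -0.0001]
```

View pics/s4.png

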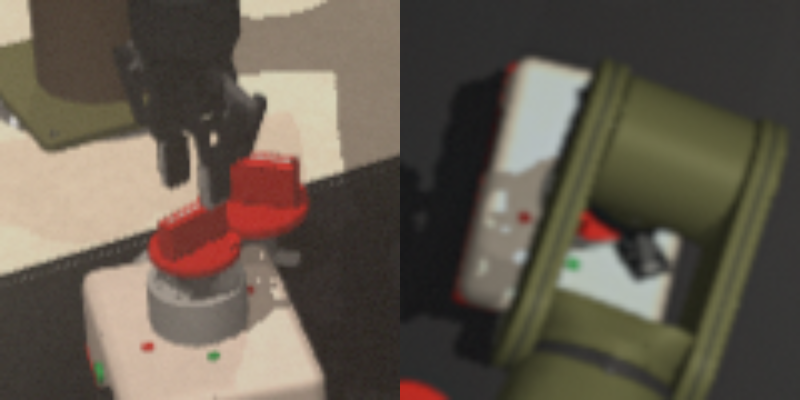

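Emit:
play_rows(
  deltas=[
    [0, 0, 0, 0, 0, 0],
    [0, 0, 0, 0, 0, 0],
    [0, 0, 0, 0, 0, 0],
    [0, 0, 0, 0, 0, 0],
  ],
  claw=0.95,
)

```text
clock: 4.3
tool_pos: [0.5425, -0.1498, 0.1893]
tool_rot: [0.0, 0.599, 0.801, 0.0]
wrist_force: [-0.4, 0.4, 0.3]
grip_width: 0.052
```

It shut on air, so the fingers really are about 35 mm higher than the tool frame implies. I'll reopen partway and descend with force watch: the sprung cap (7 N) makes first touch gentle.

Emit:
play_rows(
  deltas=[
    [0, 0, 0, 0, 0, 0],
    [0, 0, 0, 0, 0, 0],
    [0, 0, 0, 0, 0, 0],
    [-0.004, -0.003, 0.02, 0, 0, 0],
    [-0.004, -0.003, 0.04, 0, 0, 0],
    [-0.004, -0.003, 0.06, 0, 0, 0],
    [-0.004, -0.003, 0.08, 0, 0, 0],
    [-0.004, -0.003, 0.08, 0, 0, 0],
  ],
  claw=0.5,
)

```text
clock: 5.1
tool_pos: [0.5414, -0.1507, 0.1679]
tool_rot: [-0.001, 0.599, 0.801, -0.0]
wrist_force: [0.6, -1.0, -0.2]
grip_width: 0.5
```

```bash
python3 -c "
from h import *
delta((.542,-.151,.150),106.4)
im=grab_frame('scene');cv2.imwrite('pics/s5.png',cv2.resize(im[190:290,180:280,::-1],(600,600),interpolation=cv2.INTER_CUBIC))"
```

```text
t 5.1 pos [ 0.5414 -0.1507  0.1679] yaw 106.39 tilt 0.13 F [ 0.61 -1.03 -0.21] T [-0.   -0.01  0.  ] g 0.5
delta [-0.0019  0.0021  0.0714] [-0.0006 -0.0004 -0.    ]
```

View pics/s5.png

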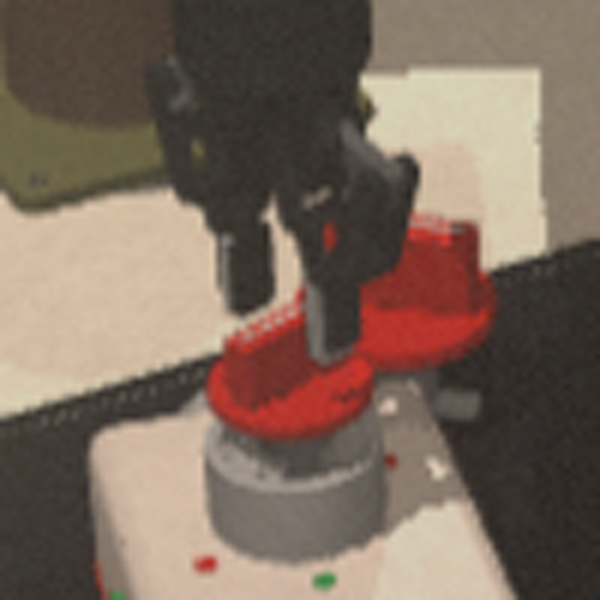

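The fingers now straddle the fin, tips at about (228,245), roughly 8 mm below its top. I'll go 12 mm lower and then close.

Emit:
play_rows(
  deltas=[
    [-0.002, 0.002, 0.016, 0, 0, 0],
    [-0.002, 0.002, 0.032, 0, 0, 0],
    [-0.002, 0.002, 0.048, 0, 0, 0],
    [-0.002, 0.002, 0.048, 0, 0, 0],
  ],
)

```text
clock: 5.55
tool_pos: [0.5422, -0.1511, 0.1563]
tool_rot: [-0.001, 0.599, 0.801, -0.0]
wrist_force: [0.1, 0.2, 0.4]
grip_width: 0.501
```

```bash
python3 -c "
from h import *
delta((.542,-.151,.150),106.4)
im=grab_frame('scene');cv2.imwrite('pics/s6.png',cv2.resize(im[190:290,180:280,::-1],(600,600),interpolation=cv2.INTER_CUBIC))"
```

```text
t 5.55 pos [ 0.5422 -0.1511  0.1563] yaw 106.39 tilt 0.08 F [0.12 0.23 0.37] T [ 0.02 -0.01  0.03] g 0.501
delta [ 0.0008 -0.0007  0.0253] [-0.0004 -0.0003 -0.    ]
```

View pics/s6.png

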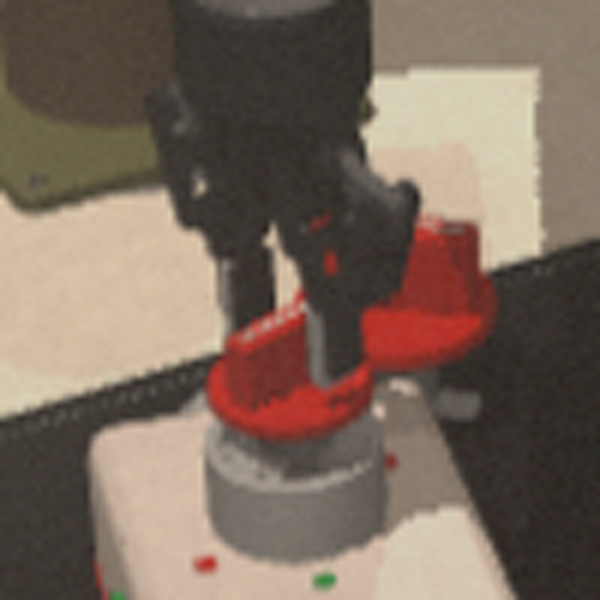

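Emit:
play_rows(
  deltas=[
    [0, 0, 0, 0, 0, 0],
    [0, 0, 0, 0, 0, 0],
    [0, 0, 0, 0, 0, 0],
    [0, 0, 0, 0, 0, 0],
    [0, 0, 0, 0, 0, 0],
    [0, 0, 0, 0, 0, 0],
  ],
  claw=1.0,
  force=25,
)

```text
clock: 6.2
tool_pos: [0.5427, -0.1515, 0.1577]
tool_rot: [0.0, 0.599, 0.801, -0.0]
wrist_force: [-2.8, -0.2, 3.2]
grip_width: 0.16
```

```bash
python3 -c "
from h import *
delta((.542,-.151,.150),106.4)
im=grab_frame('scene');cv2.imwrite('pics/s7.png',cv2.resize(im[190:290,180:280,::-1],(600,600),interpolation=cv2.INTER_CUBIC))"
```

```text
t 6.2 pos [ 0.5427 -0.1515  0.1577] yaw 106.39 tilt 0.02 F [-2.76 -0.22  3.21] T [-0.06  0.42  0.05] g 0.16
delta [ 0.0027 -0.0023  0.0307] [ 0.      0.0001 -0.0001]
```

View pics/s7.png

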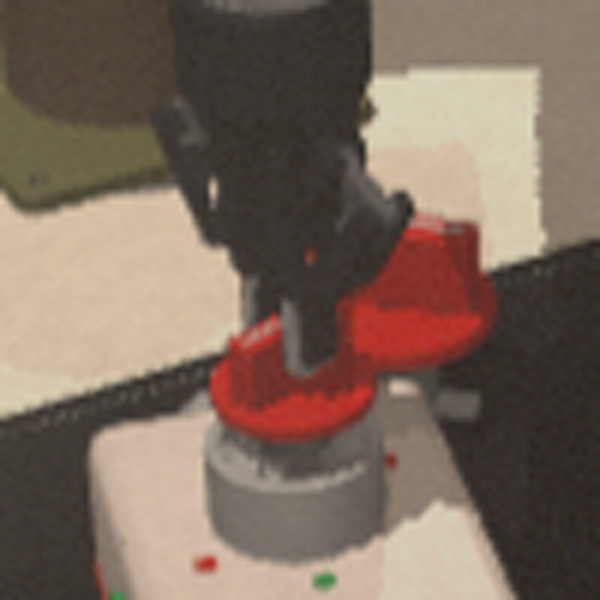

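The fin is gripped (opening 0.16, about 13.6 mm). I'll firm the grip and start pressing.

Emit:
play_rows(
  deltas=[
    [0, 0, 0, 0, 0, 0],
    [0, 0, 0, 0, 0, 0],
    [0, 0, 0, 0, 0, 0],
    [0, 0, 0, 0, 0, 0],
  ],
  force=80,
)

```text
clock: 6.65
tool_pos: [0.5428, -0.1515, 0.1578]
tool_rot: [0.0, 0.599, 0.801, -0.0]
wrist_force: [-2.7, 0.2, 3.7]
grip_width: 0.144
```

Emit:
play_rows(
  deltas=[
    [0, 0, 0.002, 0, 0, 0],
    [0, 0, 0.004, 0, 0, 0],
    [0, 0, 0.006, 0, 0, 0],
    [0, 0, 0.008, 0, 0, 0],
    [0, 0, 0.008, 0, 0, 0],
    [0, 0, 0.008, 0, 0, 0],
  ],
)

```text
clock: 7.25
tool_pos: [0.5429, -0.1515, 0.1562]
tool_rot: [0.0, 0.599, 0.801, -0.0]
wrist_force: [-3.1, -0.7, 6.1]
grip_width: 0.142
```

Emit:
play_rows(
  deltas=[
    [0, 0, 0.002, 0, 0, 0],
    [0, 0, 0.004, 0, 0, 0],
    [0, 0, 0.004, 0, 0, 0],
  ],
)

```text
clock: 7.55
tool_pos: [0.5429, -0.1515, 0.1552]
tool_rot: [0.0, 0.599, 0.801, -0.0]
wrist_force: [-3.5, -0.4, 7.8]
grip_width: 0.143
```

Emit:
play_rows(
  deltas=[
    [0, 0, 0.002, 0, 0, 0],
    [0, 0, 0.004, 0, 0, 0],
    [0, 0, 0.004, 0, 0, 0],
  ],
)

```text
clock: 7.85
tool_pos: [0.5429, -0.1515, 0.1544]
tool_rot: [0.0, 0.599, 0.801, -0.0]
wrist_force: [-3.7, -0.2, 7.2]
grip_width: 0.141
```

Emit:
play_rows(
  deltas=[
    [0, 0, 0.002, 0, 0, 0],
    [0, 0, 0.002, 0, 0, 0],
  ],
)

```text
clock: 8.05
tool_pos: [0.543, -0.1515, 0.1539]
tool_rot: [0.0, 0.599, 0.801, -0.0]
wrist_force: [-4.2, 0.3, 7.4]
grip_width: 0.149
```

Emit:
play_rows(
  deltas=[
    [0, 0, 0.002, 0, 0, 0],
    [0, 0, 0.002, 0, 0, 0],
  ],
)

```text
clock: 8.25
tool_pos: [0.543, -0.1515, 0.1535]
tool_rot: [0.0, 0.599, 0.801, -0.0]
wrist_force: [-3.3, 0.3, 7.8]
grip_width: 0.139
```

Emit:
play_rows(
  deltas=[
    [0, 0, 0.003, 0, 0, 0],
    [0, 0, 0.003, 0, 0, 0],
  ],
)

```text
clock: 8.45
tool_pos: [0.543, -0.1515, 0.1528]
tool_rot: [0.0, 0.599, 0.801, -0.0]
wrist_force: [-4.3, -0.4, 8.1]
grip_width: 0.146
```

Emit:
play_rows(
  deltas=[
    [0, 0, 0.003, 0, 0, 0],
    [0, 0, 0.003, 0, 0, 0],
  ],
)

```text
clock: 8.65
tool_pos: [0.543, -0.1515, 0.1521]
tool_rot: [0.0, 0.599, 0.801, -0.0]
wrist_force: [-3.7, -0.5, 8.3]
grip_width: 0.146
```

Emit:
play_rows(
  deltas=[
    [0, 0, 0.003, 0, 0, 0],
    [0, 0, 0.003, 0, 0, 0],
  ],
)

```text
clock: 8.85
tool_pos: [0.543, -0.1515, 0.1514]
tool_rot: [0.0, 0.599, 0.801, -0.0]
wrist_force: [-4.7, 0.2, 9.3]
grip_width: 0.144
```

Emit:
play_rows(
  deltas=[
    [0, 0, 0.003, 0, 0, 0],
    [0, 0, 0.003, 0, 0, 0],
  ],
)

```text
clock: 9.05
tool_pos: [0.543, -0.1515, 0.1508]
tool_rot: [0.0, 0.599, 0.801, -0.0]
wrist_force: [-3.8, 0.1, 9.0]
grip_width: 0.136
```

Emit:
play_rows(
  deltas=[
    [0, 0, 0.003, 0, 0, 0],
    [0, 0, 0.003, 0, 0, 0],
  ],
)

```text
clock: 9.25
tool_pos: [0.543, -0.1516, 0.1501]
tool_rot: [0.0, 0.599, 0.801, 0.0]
wrist_force: [-4.0, -0.7, 9.3]
grip_width: 0.142
```

Emit:
play_rows(
  deltas=[
    [0, 0, 0.003, 0, 0, 0],
    [0, 0, 0.003, 0, 0, 0],
  ],
)

```text
clock: 9.45
tool_pos: [0.543, -0.1516, 0.1494]
tool_rot: [0.0, 0.599, 0.801, -0.0]
wrist_force: [-4.5, -0.1, 10.4]
grip_width: 0.141
```

Emit:
play_rows(
  deltas=[
    [0, 0, 0.003, 0, 0, 0],
    [0, 0, 0.003, 0, 0, 0],
  ],
)

```text
clock: 9.65
tool_pos: [0.5431, -0.1516, 0.1488]
tool_rot: [0.001, 0.599, 0.801, -0.0]
wrist_force: [-4.9, 0.8, 9.8]
grip_width: 0.141
```

Emit:
play_rows(
  deltas=[
    [0, 0, 0.003, 0, 0, 0],
    [0, 0, 0.003, 0, 0, 0],
  ],
)

```text
clock: 9.85
tool_pos: [0.5431, -0.1515, 0.1481]
tool_rot: [0.001, 0.599, 0.801, 0.0]
wrist_force: [-4.4, 0.7, 10.7]
grip_width: 0.146
```

Emit:
play_rows(
  deltas=[
    [0, 0, 0.003, 0, 0, 0],
    [0, 0, 0.003, 0, 0, 0],
  ],
)

```text
clock: 10.05
tool_pos: [0.5431, -0.1516, 0.1474]
tool_rot: [0.001, 0.599, 0.801, -0.0]
wrist_force: [-4.0, 0.5, 10.1]
grip_width: 0.141
```

Emit:
play_rows(
  deltas=[
    [0, 0, 0.003, 0, 0, 0],
    [0, 0, 0.003, 0, 0, 0],
  ],
)

```text
clock: 10.25
tool_pos: [0.5431, -0.1516, 0.1467]
tool_rot: [0.001, 0.599, 0.801, -0.0]
wrist_force: [-5.4, 1.0, 11.3]
grip_width: 0.141
```

Emit:
play_rows(
  deltas=[
    [0, 0, 0.003, 0, 0, 0],
    [0, 0, 0.003, 0, 0, 0],
  ],
)

```text
clock: 10.45
tool_pos: [0.5431, -0.1516, 0.1461]
tool_rot: [0.001, 0.599, 0.801, -0.0]
wrist_force: [-4.4, -0.5, 11.5]
grip_width: 0.142
```

Emit:
play_rows(
  deltas=[
    [0, 0, 0.003, 0, 0, 0],
    [0, 0, 0.003, 0, 0, 0],
  ],
)

```text
clock: 10.65
tool_pos: [0.5431, -0.1516, 0.1454]
tool_rot: [0.001, 0.599, 0.801, -0.0]
wrist_force: [-5.1, 0.8, 11.6]
grip_width: 0.145
```

Emit:
play_rows(
  deltas=[
    [0, 0, 0.003, 0, 0, 0],
    [0, 0, 0.003, 0, 0, 0],
  ],
)

```text
clock: 10.85
tool_pos: [0.5432, -0.1516, 0.1447]
tool_rot: [0.001, 0.599, 0.801, 0.0]
wrist_force: [-5.4, 0.2, 11.1]
grip_width: 0.142
```

Emit:
play_rows(
  deltas=[
    [0, 0, 0.003, 0, 0, 0],
    [0, 0, 0.003, 0, 0, 0],
  ],
)

```text
clock: 11.05
tool_pos: [0.5432, -0.1516, 0.1441]
tool_rot: [0.001, 0.599, 0.801, 0.0]
wrist_force: [-5.1, 0.9, 12.2]
grip_width: 0.14
```

Emit:
play_rows(
  deltas=[
    [0, 0, 0.003, 0, 0, 0],
    [0, 0, 0.003, 0, 0, 0],
  ],
)

```text
clock: 11.25
tool_pos: [0.5432, -0.1516, 0.1434]
tool_rot: [0.001, 0.599, 0.801, 0.0]
wrist_force: [-5.0, 0.5, 12.8]
grip_width: 0.145
```

Emit:
play_rows(
  deltas=[
    [0, 0, 0.003, 0, 0, 0],
    [0, 0, 0.003, 0, 0, 0],
  ],
)

```text
clock: 11.45
tool_pos: [0.5432, -0.1516, 0.1427]
tool_rot: [0.001, 0.599, 0.801, -0.0]
wrist_force: [-5.8, 0.4, 13.0]
grip_width: 0.142
```

Emit:
play_rows(
  deltas=[
    [0, 0, 0.003, 0, 0, 0],
    [0, 0, 0.003, 0, 0, 0],
  ],
)

```text
clock: 11.65
tool_pos: [0.5432, -0.1516, 0.1423]
tool_rot: [0.001, 0.599, 0.801, 0.0]
wrist_force: [-6.8, 1.8, 13.6]
grip_width: 0.139
```

Emit:
play_rows(
  deltas=[
    [0, 0, 0.003, 0, 0, 0],
    [0, 0, 0.003, 0, 0, 0],
  ],
)

```text
clock: 11.85
tool_pos: [0.5433, -0.1516, 0.1423]
tool_rot: [0.001, 0.599, 0.801, 0.0]
wrist_force: [-7.5, 2.2, 16.6]
grip_width: 0.137
```

The z reading stalled at 0.1423 while the force rose from 13.0 to 16.6 N, so the cap is on the floor. I'll turn anticlockwise in stages.

Emit:
play_rows(
  deltas=[
    [0, 0, 0, 0, 0, -0.01],
    [0, 0, 0, 0, 0, -0.025],
    [0, 0, 0, 0, 0, -0.04],
    [0, 0, 0, 0, 0, -0.055],
    [0, 0, 0, 0, 0, -0.055],
  ],
)

```text
clock: 12.35
tool_pos: [0.5439, -0.1522, 0.1423]
tool_rot: [0.002, 0.527, 0.85, -0.0]
wrist_force: [-6.0, -1.2, 14.0]
grip_width: 0.145
```

```bash
python3 -c "
from h import *
delta((.542,-.151,.1423),166.4)"
```

```text
t 12.35 pos [ 0.5439 -0.1522  0.1423] yaw 116.33 tilt 0.21 F [-6.02 -1.16 14.03] T [-0.05  1.11 -0.04] g 0.145
delta [ 0.0078 -0.0047 -0.0002] [ 1.000e-04  1.200e-03 -2.782e-01]
```

Emit:
play_rows(
  deltas=[
    [0, 0, 0, 0, 0, -0.015],
    [0, 0, 0, 0, 0, -0.03],
    [0, 0, 0, 0, 0, -0.045],
    [0, 0, 0, 0, 0, -0.06],
    [0, 0, 0, 0, 0, -0.075],
    [0, 0, 0, 0, 0, -0.09],
    [0, 0, 0, 0, 0, -0.09],
  ],
)

```text
clock: 13.05
tool_pos: [0.5437, -0.1521, 0.1423]
tool_rot: [0.001, 0.403, 0.915, -0.0]
wrist_force: [-5.7, 0.7, 15.9]
grip_width: 0.141
```

```bash
python3 -c "
from h import *
delta((.542,-.151,.1423),166.4)"
```

```text
t 13.05 pos [ 0.5437 -0.1521  0.1423] yaw 132.52 tilt 0.17 F [-5.67  0.72 15.92] T [ 0.03  1.27 -0.08] g 0.141
delta [ 0.0079 -0.0021 -0.0001] [-1.000e-04  1.000e-03 -1.882e-01]
```

Emit:
play_rows(
  deltas=[
    [0, 0, 0, 0, 0, -0.015],
    [0, 0, 0, 0, 0, -0.03],
    [0, 0, 0, 0, 0, -0.045],
    [0, 0, 0, 0, 0, -0.06],
    [0, 0, 0, 0, 0, -0.075],
    [0, 0, 0, 0, 0, -0.09],
    [0, 0, 0, 0, 0, -0.105],
    [0, 0, 0, 0, 0, -0.12],
    [0, 0, 0, 0, 0, -0.135],
    [0, 0, 0, 0, 0, -0.15],
    [0, 0, 0, 0, 0, -0.16],
    [0, 0, 0, 0, 0, -0.16],
  ],
)

```text
clock: 14.25
tool_pos: [0.5431, -0.1526, 0.1423]
tool_rot: [0.001, 0.162, 0.987, -0.001]
wrist_force: [-8.8, -1.2, 17.1]
grip_width: 0.14
```

```bash
python3 -c "
from h import *
delta((.542,-.151,.1423),166.4)"
```

```text
t 14.25 pos [ 0.5431 -0.1526  0.1423] yaw 161.3 tilt 0.16 F [-8.82 -1.24 17.06] T [-0.26  1.71 -0.1 ] g 0.14
delta [0.0061 0.0045 0.0002] [-0.0007  0.0005 -0.0283]
```

Emit:
play_rows(
  deltas=[
    [0, 0, 0, 0, 0, -0.01],
    [0, 0, 0, 0, 0, -0.02],
    [0, 0, 0, 0, 0, -0.03],
    [0, 0, 0, 0, 0, -0.03],
  ],
)

```text
clock: 14.65
tool_pos: [0.543, -0.1526, 0.1424]
tool_rot: [0.0, 0.116, 0.993, -0.001]
wrist_force: [-9.3, -1.4, 17.1]
grip_width: 0.146
```

Emit:
play_rows(
  deltas=[
    [0, 0, 0, 0, 0, -0.005],
    [0, 0, 0, 0, 0, -0.01],
    [0, 0, 0, 0, 0, -0.01],
  ],
)

```text
clock: 14.95
tool_pos: [0.5429, -0.1527, 0.1424]
tool_rot: [0.0, 0.1, 0.995, -0.001]
wrist_force: [-8.5, -1.7, 16.3]
grip_width: 0.143
```

```bash
python3 -c "
from h import *
delta((.542,-.151,.1423),168.4)"
```

```text
t 14.95 pos [ 0.5429 -0.1527  0.1424] yaw 168.48 tilt 0.16 F [-8.48 -1.75 16.33] T [-0.26  1.9  -0.23] g 0.143
delta [0.005  0.0058 0.0003] [-0.0009  0.0003  0.0004]
```

Emit:
play_rows(
  deltas=[
    [0, 0, -0.006, 0, 0, 0],
    [0, 0, -0.012, 0, 0, 0],
    [0, 0, -0.018, 0, 0, 0],
    [0, 0, -0.018, 0, 0, 0],
  ],
)

```text
clock: 15.35
tool_pos: [0.5429, -0.1525, 0.1453]
tool_rot: [0.0, 0.1, 0.995, -0.001]
wrist_force: [-4.8, -2.4, 10.0]
grip_width: 0.14
```

Emit:
play_rows(
  deltas=[
    [0, 0, -0.006, 0, 0, 0],
    [0, 0, -0.012, 0, 0, 0],
    [0, 0, -0.018, 0, 0, 0],
    [0, 0, -0.018, 0, 0, 0],
  ],
)

```text
clock: 15.75
tool_pos: [0.5428, -0.1525, 0.1494]
tool_rot: [0.0, 0.1, 0.995, -0.001]
wrist_force: [-4.5, -1.4, 9.0]
grip_width: 0.144
```

Emit:
play_rows(
  deltas=[
    [0, 0, -0.006, 0, 0, 0],
    [0, 0, -0.012, 0, 0, 0],
    [0, 0, -0.012, 0, 0, 0],
  ],
)

```text
clock: 16.05
tool_pos: [0.5428, -0.1525, 0.1521]
tool_rot: [0.0, 0.1, 0.995, -0.001]
wrist_force: [-4.5, -3.3, 8.4]
grip_width: 0.143
```

Emit:
play_rows(
  deltas=[
    [0, 0, -0.004, 0, 0, 0],
    [0, 0, -0.008, 0, 0, 0],
    [0, 0, -0.008, 0, 0, 0],
  ],
)

```text
clock: 16.35
tool_pos: [0.5428, -0.1524, 0.1538]
tool_rot: [0.0, 0.1, 0.995, -0.001]
wrist_force: [-3.6, -3.1, 7.3]
grip_width: 0.147
```

Emit:
play_rows(
  deltas=[
    [0, 0, -0.004, 0, 0, 0],
    [0, 0, -0.008, 0, 0, 0],
    [0, 0, -0.008, 0, 0, 0],
  ],
)

```text
clock: 16.65
tool_pos: [0.5427, -0.1524, 0.1556]
tool_rot: [0.0, 0.1, 0.995, -0.001]
wrist_force: [-3.6, -2.1, 5.8]
grip_width: 0.142
```

Emit:
play_rows(
  deltas=[
    [0, 0, -0.004, 0, 0, 0],
    [0, 0, -0.004, 0, 0, 0],
  ],
)

```text
clock: 16.85
tool_pos: [0.5427, -0.1524, 0.1565]
tool_rot: [0.0, 0.1, 0.995, -0.001]
wrist_force: [-3.4, -3.5, 5.6]
grip_width: 0.142
```

Emit:
play_rows(
  deltas=[
    [0, 0, -0.004, 0, 0, 0],
    [0, 0, -0.004, 0, 0, 0],
  ],
)

```text
clock: 17.05
tool_pos: [0.5428, -0.1522, 0.1573]
tool_rot: [0.0, 0.1, 0.995, -0.001]
wrist_force: [-3.5, -3.9, 6.3]
grip_width: 0.139
```

Emit:
play_rows(
  deltas=[
    [0, 0, -0.004, 0, 0, 0],
    [0, 0, -0.004, 0, 0, 0],
  ],
)

```text
clock: 17.25
tool_pos: [0.5428, -0.1519, 0.1582]
tool_rot: [0.0, 0.1, 0.995, -0.001]
wrist_force: [-4.0, -3.4, 6.5]
grip_width: 0.143
```

Emit:
play_rows(
  deltas=[
    [0, 0, -0.006, 0, 0, 0],
    [0, 0, -0.012, 0, 0, 0],
    [0, 0, -0.012, 0, 0, 0],
  ],
)

```text
clock: 17.55
tool_pos: [0.5428, -0.1513, 0.161]
tool_rot: [0.0, 0.1, 0.995, 0.0]
wrist_force: [-2.9, -3.1, 5.2]
grip_width: 0.148
```

Emit:
play_rows(
  deltas=[
    [0, 0, -0.006, 0, 0, 0],
    [0, 0, -0.012, 0, 0, 0],
    [0, 0, -0.012, 0, 0, 0],
  ],
)

```text
clock: 17.85
tool_pos: [0.5425, -0.1503, 0.1627]
tool_rot: [-0.0, 0.1, 0.995, 0.001]
wrist_force: [-0.3, 0.7, -1.3]
grip_width: 0.141
```

Emit:
play_rows(
  deltas=[
    [0, 0, -0.01, 0, 0, 0],
    [0, 0, -0.02, 0, 0, 0],
    [0, 0, -0.03, 0, 0, 0],
    [0, 0, -0.03, 0, 0, 0],
  ],
)

```text
clock: 18.25
tool_pos: [0.5431, -0.1513, 0.1719]
tool_rot: [0.001, 0.1, 0.995, -0.0]
wrist_force: [-0.0, -0.6, -0.3]
grip_width: 0.14
```

Emit:
play_rows(
  deltas=[
    [0, 0, -0.02, 0, 0, 0],
    [0, 0, -0.04, 0, 0, 0],
    [0, 0, -0.06, 0, 0, 0],
    [0, 0, -0.08, 0, 0, 0],
    [0, 0, -0.1, 0, 0, 0],
    [0, 0, -0.12, 0, 0, 0],
    [0, 0, -0.12, 0, 0, 0],
  ],
)

```text
clock: 18.95
tool_pos: [0.5432, -0.1515, 0.2025]
tool_rot: [0.001, 0.1, 0.995, -0.0]
wrist_force: [0.7, -0.1, -1.5]
grip_width: 0.144
```

Emit:
play_rows(
  deltas=[
    [0, 0, -0.05, 0, 0, 0],
    [0, 0, -0.1, 0, 0, 0],
    [0, 0, -0.16, 0, 0, 0],
    [0, 0, -0.2, 0, 0, 0],
    [0, 0, -0.2, 0, 0, 0],
  ],
)

```text
clock: 19.45
tool_pos: [0.5439, -0.1518, 0.2545]
tool_rot: [0.002, 0.1, 0.995, -0.001]
wrist_force: [0.7, 0.2, -1.0]
grip_width: 0.137
```

```bash
python3 -c "
from h import *
delta((.518,.178,.24),169.5)
im=grab_frame('scene');im2=grab_frame('top');cv2.imwrite('pics/s8.png',np.hstack([cv2.resize(im[150:300,170:320,::-1],(400,400)),cv2.resize(im2[200:300,345:445,::-1],(400,400))]))"
```

```text
t 19.45 pos [ 0.5439 -0.1518  0.2545] yaw 168.49 tilt 0.28 F [ 0.73  0.24 -0.96] T [ 0.06 -0.04  0.04] g 0.137
delta [0.3651 1.272  0.0551] [-0.0003  0.0015 -0.0056]
```

View pics/s8.png

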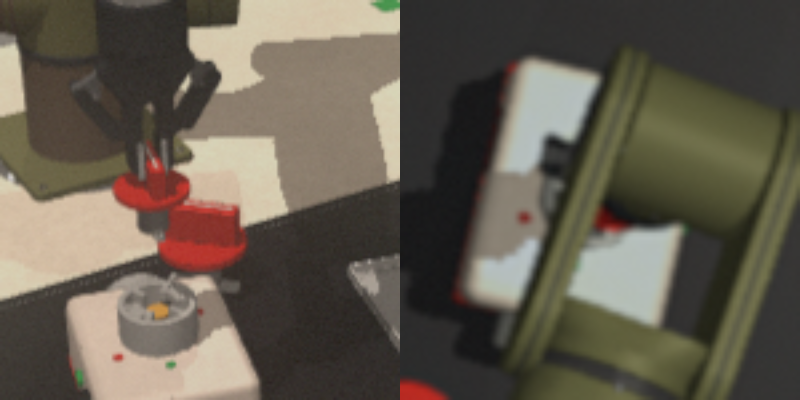

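The cap is out of the port, held upright and centred in the jaws (scene crop about (150,185)), and the port is empty. I'll carry it to the tray.

Emit:
play_rows(
  deltas=[
    [0.02, 0.06, 0, 0, 0, 0],
    [0.05, 0.17, 0, 0, 0, 0],
    [0.08, 0.28, 0, 0, 0, 0],
    [0.11, 0.39, 0, 0, 0, 0],
    [0.14, 0.5, 0, 0, 0, 0],
    [0.18, 0.63, 0, 0, 0, 0],
  ],
)

```text
clock: 20.15
tool_pos: [0.5291, 0.0137, 0.2502]
tool_rot: [-0.001, 0.1, 0.995, 0.0]
wrist_force: [0.2, 0.3, -0.9]
grip_width: 0.145
```

Emit:
play_rows(
  deltas=[
    [0.03, 0.12, 0, 0, 0, 0],
    [0.07, 0.24, 0, 0, 0, 0],
    [0.1, 0.36, 0, 0, 0, 0],
    [0.13, 0.46, 0, 0, 0, 0],
    [0.16, 0.55, 0, 0, 0, 0],
    [0.18, 0.61, 0, 0, 0, 0],
    [0.18, 0.63, 0, 0, 0, 0],
    [0.18, 0.63, 0, 0, 0, 0],
    [0.18, 0.63, 0, 0, 0, 0],
  ],
)

```text
clock: 21.05
tool_pos: [0.5174, 0.1747, 0.2511]
tool_rot: [-0.0, 0.101, 0.995, -0.0]
wrist_force: [-0.0, 0.4, -2.0]
grip_width: 0.142
```

```bash
python3 -c "
from h import *
delta((.518,.176,.06),168.5)
im=grab_frame('scene');im2=grab_frame('top');cv2.imwrite('pics/s9.png',np.hstack([cv2.resize(im[150:300,250:400,::-1],(400,400)),cv2.resize(im2[200:300,230:330,::-1],(400,400))]))"
```

```text
t 21.05 pos [0.5174 0.1747 0.2511] yaw 168.46 tilt 0.04 F [-0.    0.4  -2.05] T [ 0.02 -0.03  0.01] g 0.142
delta [-0.0016  0.006   0.7642] [-0.0002 -0.0001 -0.0002]
```

View pics/s9.png

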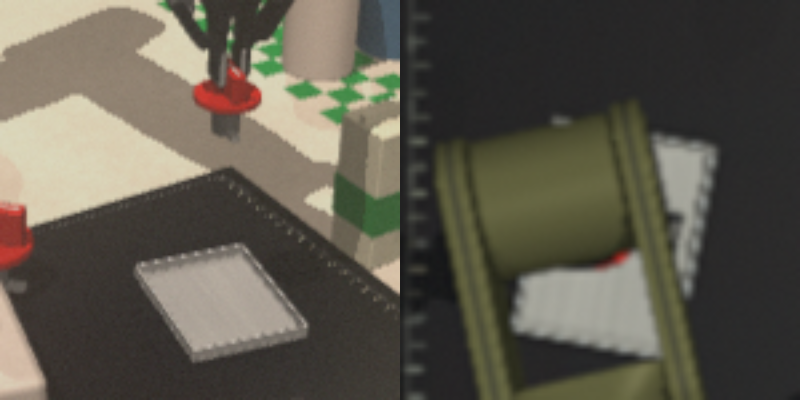

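Emit:
play_rows(
  deltas=[
    [0, 0.002, 0.06, 0, 0, 0],
    [0, 0.006, 0.18, 0, 0, 0],
    [0, 0.006, 0.3, 0, 0, 0],
    [0, 0.006, 0.42, 0, 0, 0],
    [0, 0.006, 0.54, 0, 0, 0],
    [0, 0.006, 0.63, 0, 0, 0],
    [0, 0.006, 0.68, 0, 0, 0],
    [0, 0.006, 0.7, 0, 0, 0],
    [0, 0.006, 0.7, 0, 0, 0],
    [0, 0.006, 0.7, 0, 0, 0],
  ],
)

```text
clock: 22.15
tool_pos: [0.5187, 0.1769, 0.0776]
tool_rot: [0.001, 0.1, 0.995, 0.0]
wrist_force: [0.7, -0.0, -0.7]
grip_width: 0.143
```

```bash
python3 -c "
from h import *
delta((.518,.176,.04),168.5)
p=get_state()['tool_pos'];u=proj('scene',p-[0,0,.0365]);print(u,(u-[270,180])*4)
im=grab_frame('scene');cv2.imwrite('pics/s10.png',cv2.resize(im[180:300,270:420,::-1],(600,480),interpolation=cv2.INTER_CUBIC))"
```

```text
t 22.15 pos [0.5187 0.1769 0.0776] yaw 168.48 tilt 0.13 F [ 0.67 -0.   -0.73] T [-0.02  0.03  0.02] g 0.143
delta [ 0.0024 -0.0043  0.1504] [ 0.0003  0.0007 -0.0001]
[333.02013763 252.81363671] [252.08055051 291.25454683]
```

View pics/s10.png

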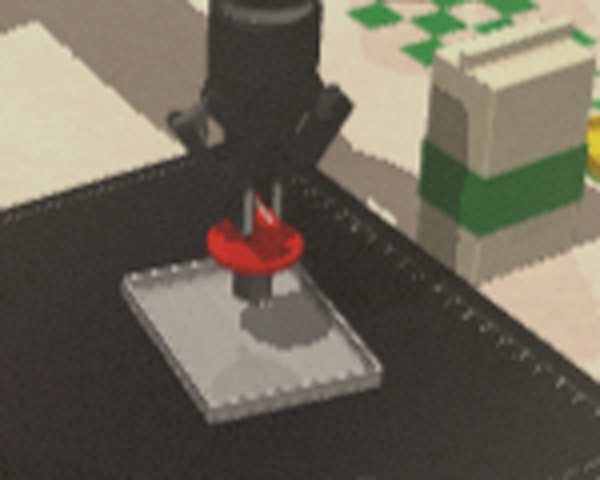

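Emit:
play_rows(
  deltas=[
    [0, 0, 0.03, 0, 0, 0],
    [0, 0, 0.06, 0, 0, 0],
    [0, 0, 0.09, 0, 0, 0],
    [0, 0, 0.11, 0, 0, 0],
    [0, 0, 0.125, 0, 0, 0],
    [0, 0, 0.125, 0, 0, 0],
    [0, 0, 0.125, 0, 0, 0],
  ],
)

```text
clock: 22.9
tool_pos: [0.5177, 0.1768, 0.045]
tool_rot: [-0.0, 0.1, 0.995, -0.0]
wrist_force: [-0.6, 0.4, -0.7]
grip_width: 0.145
```

Emit:
play_rows(
  deltas=[
    [0, 0, 0.005, 0, 0, 0],
    [0, 0, 0.01, 0, 0, 0],
    [0, 0, 0.01, 0, 0, 0],
  ],
)

```text
clock: 23.2
tool_pos: [0.5176, 0.1768, 0.0425]
tool_rot: [-0.0, 0.1, 0.995, -0.0]
wrist_force: [-0.4, -0.3, -1.7]
grip_width: 0.145
```

Emit:
play_rows(
  deltas=[
    [0, 0, 0.004, 0, 0, 0],
    [0, 0, 0.004, 0, 0, 0],
  ],
)

```text
clock: 23.4
tool_pos: [0.5176, 0.1767, 0.0414]
tool_rot: [-0.0, 0.1, 0.995, -0.0]
wrist_force: [0.6, -1.3, -1.1]
grip_width: 0.143
```

Emit:
play_rows(
  deltas=[
    [0, 0, 0.003, 0, 0, 0],
    [0, 0, 0.003, 0, 0, 0],
  ],
)

```text
clock: 23.6
tool_pos: [0.5176, 0.1768, 0.0407]
tool_rot: [-0.0, 0.1, 0.995, -0.0]
wrist_force: [-0.5, -0.3, -0.7]
grip_width: 0.14
```

Emit:
play_rows(
  deltas=[
    [0, 0, 0.003, 0, 0, 0],
    [0, 0, 0.003, 0, 0, 0],
  ],
)

```text
clock: 23.8
tool_pos: [0.5176, 0.1767, 0.0399]
tool_rot: [-0.0, 0.1, 0.995, -0.0]
wrist_force: [-0.4, -0.3, -0.7]
grip_width: 0.142
```

Emit:
play_rows(
  deltas=[
    [0, 0, 0.003, 0, 0, 0],
    [0, 0, 0.003, 0, 0, 0],
  ],
)

```text
clock: 24.0
tool_pos: [0.5176, 0.1768, 0.0392]
tool_rot: [-0.0, 0.1, 0.995, -0.0]
wrist_force: [0.8, -0.9, -0.6]
grip_width: 0.141
```

Emit:
play_rows(
  deltas=[
    [0, 0, 0.003, 0, 0, 0],
    [0, 0, 0.003, 0, 0, 0],
  ],
)

```text
clock: 24.2
tool_pos: [0.5176, 0.1768, 0.0384]
tool_rot: [-0.0, 0.1, 0.995, -0.0]
wrist_force: [0.3, -0.1, -1.0]
grip_width: 0.144
```

Emit:
play_rows(
  deltas=[
    [0, 0, 0.003, 0, 0, 0],
    [0, 0, 0.003, 0, 0, 0],
  ],
)

```text
clock: 24.4
tool_pos: [0.5176, 0.1767, 0.0376]
tool_rot: [-0.0, 0.1, 0.995, -0.0]
wrist_force: [0.3, -0.6, -1.3]
grip_width: 0.14
```

Emit:
play_rows(
  deltas=[
    [0, 0, 0.003, 0, 0, 0],
    [0, 0, 0.003, 0, 0, 0],
  ],
)

```text
clock: 24.6
tool_pos: [0.5177, 0.1768, 0.0371]
tool_rot: [0.0, 0.1, 0.995, 0.0]
wrist_force: [-0.6, 0.8, -0.6]
grip_width: 0.146
```

Emit:
play_rows(
  deltas=[
    [0, 0, 0.003, 0, 0, 0],
    [0, 0, 0.003, 0, 0, 0],
  ],
)

```text
clock: 24.8
tool_pos: [0.5179, 0.1768, 0.037]
tool_rot: [0.0, 0.1, 0.995, -0.0]
wrist_force: [-1.5, -0.5, 4.1]
grip_width: 0.141
```

Emit:
play_rows(
  deltas=[
    [0, 0, 0.003, 0, 0, 0],
    [0, 0, 0.003, 0, 0, 0],
  ],
)

```text
clock: 25.0
tool_pos: [0.518, 0.1768, 0.0369]
tool_rot: [0.0, 0.1, 0.995, -0.0]
wrist_force: [-3.2, -0.7, 8.8]
grip_width: 0.141
```

Emit:
play_rows(
  deltas=[
    [0, 0, 0.003, 0, 0, 0],
    [0, 0, 0.003, 0, 0, 0],
  ],
)

```text
clock: 25.2
tool_pos: [0.5181, 0.1768, 0.037]
tool_rot: [0.0, 0.1, 0.995, -0.0]
wrist_force: [-5.9, -1.8, 12.9]
grip_width: 0.138
```

It is on the tray floor: z stalled at 0.037 and the force rose. I'll ease off the excess, then release.

Emit:
play_rows(
  deltas=[
    [0, 0, -0.003, 0, 0, 0],
    [0, 0, -0.006, 0, 0, 0],
    [0, 0, -0.006, 0, 0, 0],
    [0, 0, -0.006, 0, 0, 0],
  ],
  force=25,
)

```text
clock: 25.6
tool_pos: [0.518, 0.1768, 0.037]
tool_rot: [0.0, 0.1, 0.995, 0.0]
wrist_force: [-2.9, -0.6, 6.3]
grip_width: 0.143
```

```bash
python3 -c "
from h import *
delta((.518,.176,.04),168.5)
im=grab_frame('scene');cv2.imwrite('pics/s11.png',cv2.resize(im[180:300,270:420,::-1],(600,480),interpolation=cv2.INTER_CUBIC))"
```

```text
t 25.6 pos [0.518  0.1768 0.037 ] yaw 168.49 tilt 0.02 F [-2.91 -0.58  6.31] T [-0.15  0.52 -0.  ] g 0.143
delta [-0.0008 -0.0031 -0.0121] [ 0.      0.0001 -0.    ]
```

View pics/s11.png

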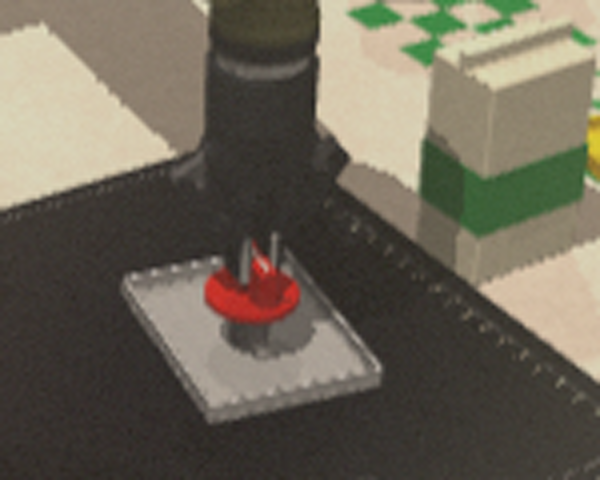

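The cap stands upright in the tray (crop about (252,300)), still held. Release and retreat.

Emit:
play_rows(
  deltas=[
    [0, 0, -0.004, 0, 0, 0],
    [0, 0, -0.004, 0, 0, 0],
    [0, 0, -0.004, 0, 0, 0],
    [0, 0, -0.004, 0, 0, 0],
    [0, 0, -0.004, 0, 0, 0],
    [0, 0, -0.004, 0, 0, 0],
  ],
  claw=0.5,
)

```text
clock: 26.25
tool_pos: [0.5176, 0.1768, 0.0372]
tool_rot: [-0.0, 0.1, 0.995, -0.0]
wrist_force: [0.1, -0.5, 0.1]
grip_width: 0.505
```

Emit:
play_rows(
  deltas=[
    [0, 0, -0.03, 0, 0, 0],
    [0, 0, -0.08, 0, 0, 0],
    [0, 0, -0.14, 0, 0, 0],
    [0, 0, -0.22, 0, 0, 0],
    [0, 0, -0.34, 0, 0, 0],
    [0, 0, -0.48, 0, 0, 0],
    [0, 0, -0.6, 0, 0, 0],
    [0, 0, -0.7, 0, 0, 0],
    [0, 0, -0.7, 0, 0, 0],
  ],
)

```text
clock: 27.15
tool_pos: [0.5205, 0.1775, 0.2193]
tool_rot: [0.005, 0.1, 0.995, 0.002]
wrist_force: [1.2, 0.1, 0.9]
grip_width: 0.499
```

Emit:
play_rows(
  deltas=[
    [0.1, -0.15, 0, 0, 0, 0],
    [0.2, -0.3, 0, 0, 0, 0],
    [0.3, -0.45, 0, 0, 0, 0],
    [0.4, -0.6, 0, 0, 0, 0],
    [0.4, -0.7, 0, 0, 0, 0],
    [0.4, -0.7, 0, 0, 0, 0],
    [0.4, -0.7, 0, 0, 0, 0],
    [0.4, -0.7, 0, 0, 0, 0],
  ],
)

```text
clock: 27.95
tool_pos: [0.3849, 0.0257, 0.2122]
tool_rot: [-0.0, 0.1, 0.995, 0.0]
wrist_force: [-0.9, 0.2, -0.2]
grip_width: 0.503
```

```bash
python3 -c "
from h import *
delta((.518,.176,.04),168.5)
im=grab_frame('scene');im2=grab_frame('top');cv2.imwrite('pics/fs.png',im[:,:,::-1]);cv2.imwrite('pics/ft.png',im2[:,:,::-1])
cv2.imwrite('pics/s12.png',np.hstack([cv2.resize(im[180:330,270:420,::-1],(400,400)),cv2.resize(im2[170:320,200:350,::-1],(400,400))]))"
```

```text
t 27.95 pos [0.3849 0.0257 0.2122] yaw 168.52 tilt 0.02 F [-0.95  0.18 -0.22] T [-0.01 -0.03 -0.  ] g 0.503
delta [-0.4023  0.6947  0.6889] [ 0.0001 -0.0001  0.0001]
```

View pics/s12.png

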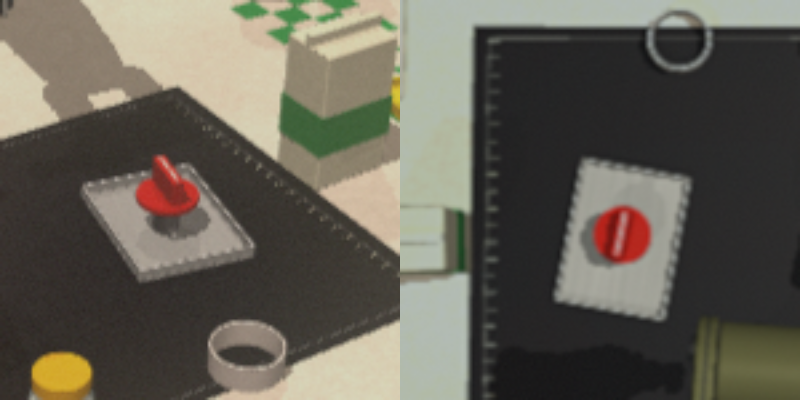

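View pics/fs.png

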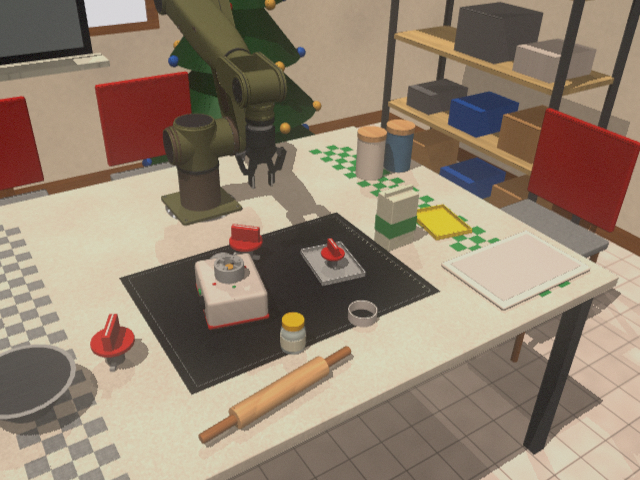

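The cap stands upright near the centre of the tray (top view about (433,258)/crop (622,235)). The jar, cutter and packet are at the same pixels as before, and the arm is clear. I'll hand in.

```bash
python3 -c "
from plant import *
print(sign_off())"
```

```text
the job is handed in; nothing more can be done
None
```

The red cap is out of the filler port and standing upright near the centre of the steel tray. I handed the job in at about 28 s of the 54 s allowed.

- **Pressing and turning:** The cap bottomed about 13 mm down. The wrist force read at most about 17 N while pressing and turning, and all of those readings stayed well under 40 N. I turned it about 62° anticlockwise on the floor of the port, then lifted it free. The spring was still pushing it up past the locked height, so nothing was caught.
- **Setting down:** I lowered it until it touched the tray floor; the reading peaked at about 13 N. I eased it to about 6 N while still holding the cap, then let go and backed away.
- **Last checks:** The pictures show the cap upright inside the tray. The jar, cutter and packet appear where they stood, judged by eye. The wrist force was about zero with the arm clear. I got no verdict from the hand-in.
- **One disagreement:** The fingers sat about 35 mm higher than the tool frame and the documented fingertip distance imply. My first close, at the computed height, shut on air above the fin. I corrected the height from the scene camera and gripped the fin on the second try.

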